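# Shut the sample cabinet and present the tall tube to the reader

## Robot

A 6-joint arm with a two-finger parallel gripper is mounted at the origin on the work surface. World frame = base frame: x ahead of the robot, y to its left, z up, the work surface at z = 0. Lengths are in m, angles in rad, forces in N, time in s.
With the tool pointing down it reaches from about 0.35 to 0.975 m from the base axis. Payload 4.9 kg.
Tool frame: the origin (TCP) lies on the mounting face of the last link; the fingertips stand 173 mm ahead of it and the grasp point (between the pads) lies 155 mm ahead of it (manip.grip_point_offset is the distance from the TCP to the grasp point, in m); z points along the fingers, y is the line along which they close (so a half turn about z gives the same grasp; the last joint's range is limited). The gripper opens to 85 mm and grips with 20 to 120 N. Pads are 22 mm wide; open, the fingers measure 114 mm over their backs; the gripper's body (76 mm by 85 mm) begins 54 mm behind the grasp point. The pads swing forward as they close: fully open they stand 13 mm farther back than shut.
Start: joints at [1.067, 0.053, 1.613, -0, 1.476, -0.119], TCP at [0.235, 0.579, 0.405] pointing down, gripper open.
Joint ranges: [-3.01, 3.01], [-1.01, 2.22], [0.06, 2.58], [-1.02, 4.17], [0.09, 2.62], [-3.14, 3.14]. Speed limits (rad/s): [2.57, 2.57, 3.14, 3.14, 3.14, 3.14].

## Interface

Orientations are given as a rotation vector (axis times angle).
In Python, from station import manip gives the robot as it stands.
- The arm moves only by the tool arm_command, never from a script. Its arguments are lists of equal length, an entry for each row: "grip": the finger opening in mm, from 0 to 85.4; "travel": the shift along the world's x, y, z in mm, a list of three; "rot": the turn, a rotation vector about the world's x, y, z in degrees, a list of three. In form: {"grip": [grip, ...], "travel": [[tx, ty, tz], ...], "rot": [[rx, ry, rz], ...]}. A call has 1 to 12 rows; each row is the pose to reach, as a shift and turn from the pose commanded when the call began; what a row does not reach only later rows make up. A row lasts 1/8 s, in which the tool goes at most 62.5 mm and 10.7 degrees, less where a joint would pass 70% of its speed; a pose out of reach is approached as far as the arm can. A call with a gripper value outside its range is refused whole. The fingers move at their own pace and stop on an object; "force" is the grip in N (left out, the last holds). Time passes only in rows, so rows that repeat a pose let the fingers close. It gives the time, the measured TCP pose, the force, the opening and the grip force at its end, in the units of the state.
- manip.sense(): the state, without advancing time (a new reading comes with each control period).
- manip.camera(name): name is "side" or "top" or "wrist"; returns a dict with "img" (384x512x3 uint8, red, green, blue), "range_z" (384x512 float32, m along the optical axis (not along the pixel's ray), 0 where there is no reading), "fx", "fy", "cx", "cy" (pixels), "origin" and "rotation" of the camera in the world; the wrist camera has in their place "hand_eye" (4x4, takes a point from camera to tool coordinates, whose origin is the TCP and whose axes are the flange's). Camera axes: x right, y down, z forward; pixel columns grow to the right and rows downward; lengths in m; the calibration is good to about 2 mm. A picture is of the moment at which its call begins: read the wrist's pose just before it.
- manip.close_job(): hands the job in; it is judged then, once.
The state is a dict: "t": time; "q": joint angles; "qd": joint speeds; "tau": joint torques, N m; "eef_pos": TCP position; "tool_rot": TCP orientation; "force": force on the tool from outside, world axes, zero at the start; "wrist_torque": the same for the moment, N m; "grip_width": opening from 0.0 (shut) to 1.0 (fully open); "gripper_force": force on a finger pad.
Only numpy, scipy, OpenCV 4.12 (cv2) and the standard library are available. Lean on these libraries where they do the work, as an engineer would, in place of code of your own. Each camera call takes 0.05 s, during which the arm holds its last target. There are 200 camera calls.

## Task

Push the sample cabinet's door fully shut until it seats on its catch, and only then take the taller tube out of the rack. Keeping it upright, carry it past the bottles without disturbing them or the short tube, and hold it with its foot about a centimetre above the middle of the reader's round glass, never touching the reader with it. Finish while holding it there, still and upright, with the door still shut: do not put it down or let go.

Things in the scene. Friction and masses are not known exactly. Their poses are not given: they have to be found in the camera images.
- cabinet: Fixed white sample cabinet on the right of the desk, 200 deep (x) x 220 wide (y) x 230 mm high. Origin: centre of its underside; its own -x axis points out of its front, where the door is, so its front looks roughly towards the robot. Its own y runs along the front, the door's hinge being at the -y end.
- cabinet_door (a joint): Angle of the cabinet's upright door: 0 = fully shut (at its stop), grows as it swings out towards the robot; starts 0.45 to 0.9 open. The hinge is nearly free and the door stays where it is left, except in its last 0.07 rad: there a sprung roller catch resists, about 8 N at door_push, until about 0.03 rad, then draws the door to 0 and keeps it there.
- door_hinge (a point): Point on the door's vertical hinge line (its right edge seen from the front), in the plane of the door's outer face, 190 mm above the desk. Axes as door_push.
- door_push (a point): Point on the flat outer face of the white door, 160 mm from the hinge line, 190 mm above the desk: a good place to push. Turns with the door: -x points out of the face, -y to the hinge; when shut, axes equal the cabinet's. Door 220 wide, 15 thick, top 225 mm above the desk; a bar handle stands 27 mm out, 195 mm from the hinge, only at heights 45 to 120 mm.
- rack: Fixed grey tube rack, a block 150 (x) x 70 (y) x 50 mm high, three holes of 19 mm in a row along its x, 45 mm apart, hole floors 10 mm above the desk. Origin: centre of its underside. It stands either right of the bottles or left of them, with the reader on the other side; one tube stands in each end hole, the middle one is empty.
- tall_tube: The tube to present: light-coloured, 17 mm diameter, 130 mm long overall, the top 24 mm being a black cap of 20 mm diameter; mass about 30 g. It stands upright in an end hole of the rack. Origin: centre of its foot (underside); z along the tube to the cap.
- short_tube: The other tube, of the same look but only 80 mm long, in the rack's other end hole; leave it there. Origin: centre of its foot.
- reader: Fixed white tube-code reader, 120 x 110 mm, 52 mm high, with a round black collar (52 mm across) and glass window on its top. Origin: centre of its underside.
- reader_window (a point): Centre of the top surface of the reader's round glass window (40 mm across, the reader's highest part), 60 mm above the desk; z up.
- pill_bottle_a: Loose white pill bottle, 50 mm diameter, 95 mm high, standing in the row between rack and reader. Origin: centre of its underside.
- pill_bottle_b: A second pill bottle, same as the first.
- rinse_bottle: Loose pale bottle, 68 mm diameter, 155 mm high (the tallest thing between rack and reader), in the same row. Origin: centre of its underside.
Things that resemble listed ones, but are neither listed nor needed, are in the scene too. Leave any green, purple or yellow look-alike of the tall_tube alone.

How it is judged:
By the outcome, as a careful person would: the job done as asked, in the order asked, and still so for the second after the job is handed in, while the arm keeps its last pose, push and grip.
It also fails if it takes over 64 s, if anything falls off the work surface, if the arm or the gripper's body presses on something with over 40 N, if the wrist force passes 120 N, or if a joint passes its speed limit or range.

## Working session

There is one attempt and no reset: what is moved stays moved. The work goes in short steps, Python scripts to look and compute and a tool call to move; the robot and the scene stay as the last step left them, time stands still between calls to the robot, and variables do not carry over. Pictures are saved under pics/ and viewed, at most 10 in all, crops included, and the job is handed in when it is done.

Besides the shell and the picture viewer there is one more tool, called after "Request:" as a command line: name --argument value ..., lists and objects as JSON in quotes. arm_command: Moves the arm, as the interface text tells. Its arguments: {"type":"object","properties":{"grip":{"type":"array"},"travel":{"type":"array"},"rot":{"type":"array"},"force":{"type":"number"}},"required":["grip","travel","rot"]}

```bash
mkdir -p pics; cat > h.py <<'E'
from station import manip
import numpy as np, cv2
from scipy.spatial.transform import Rotation as R
def cam(n):
    s=manip.sense(); c=manip.camera(n)
    if n=="wrist":
        T=np.eye(4);T[:3,3]=s["eef_pos"];T[:3,:3]=R.from_rotvec(s["tool_rot"]).as_matrix()
        M=T@np.array(c["hand_eye"]);c["origin"]=M[:3,3];c["rotation"]=M[:3,:3]
    c["rotation"]=np.array(c["rotation"]); c["origin"]=np.array(c["origin"])
    if c["rotation"].shape!=(3,3): c["rotation"]=R.from_rotvec(c["rotation"]).as_matrix()
    return c
def cloud(c):
    v,u=np.mgrid[:384,:512]; z=c["range_z"]
    P=np.stack([(u-c["cx"])/c["fx"]*z,(v-c["cy"])/c["fy"]*z,z],-1)
    P=P@c["rotation"].T+c["origin"]; P[z<=0]=np.nan
    return P
def ray(c,u,v,h):
    d=c["rotation"]@np.array([(u-c["cx"])/c["fx"],(v-c["cy"])/c["fy"],1.])
    return c["origin"]+d*(h-c["origin"][2])/d[2]
E
python3 - <<'E'
from h import *
s=manip.sense();print(s["t"],s["eef_pos"],s["tool_rot"],manip.grip_point_offset)
for n in("top","side"):
    c=cam(n);print(n,c["origin"],c["rotation"].round(3).tolist(),c["fx"])
    cv2.imwrite(f"pics/{n}0.png",cv2.resize(c["img"][:,:,::-1],(768,576)))
    np.savez(n+"0.npz",**c)
E
```

```text
0.0 [0.23445293 0.57907232 0.40343411] [-0.60053    -3.08298775  0.00320174] 0.1547
top [0.41687033 0.03188045 1.62258701] [[-0.004, -0.995, 0.103], [-1.0, 0.003, -0.007], [0.007, -0.103, -0.995]] 474.46504346175817
side [ 0.22008598 -0.77103825  0.65660166] [[0.906, -0.229, 0.357], [-0.424, -0.479, 0.769], [-0.006, -0.848, -0.531]] 410.8579447036378
```

View pics/top0.png

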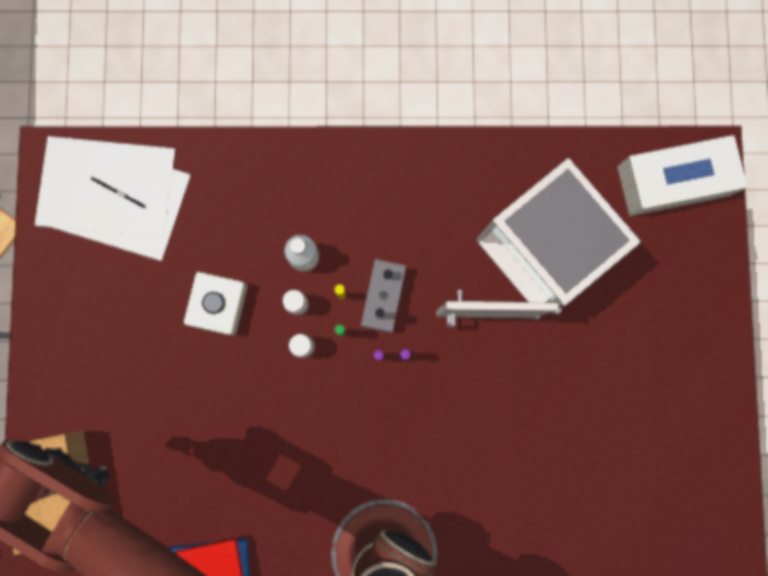

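View pics/side0.png

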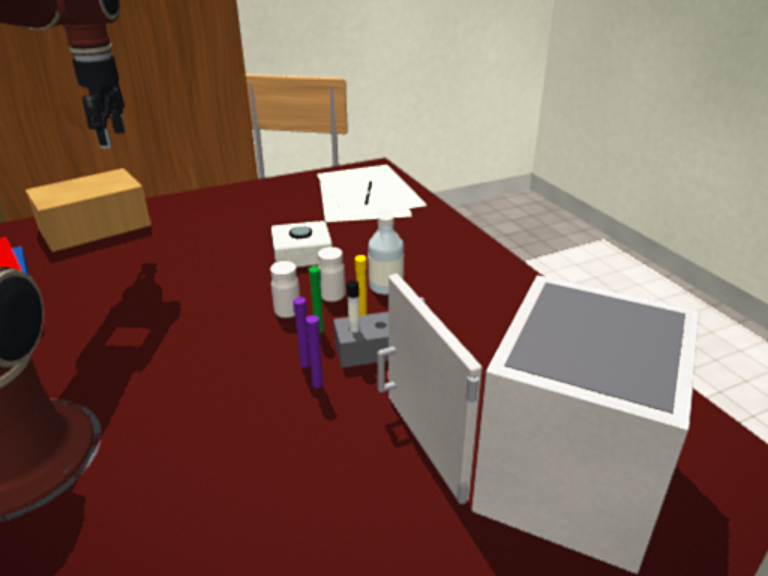

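The top view (768x576) shows the rack at (384,296), with black caps at (388,274) and (380,312). The bottles are at (301,252), (295,301) and (301,345), and the reader window is at (213,302). The door runs from its hinge at (555,305) to (445,310), and the cabinet is at (567,232). The side view shows a capped tube at (352,300).

Could be taken for the tall tube: far cap (388,274), near cap (380,312), yellow (340,290), green (340,329), purple (378,355) and (405,355). Only the two black-capped ones are candidates, and height will decide between them.

```bash
cat > m.py <<'E'
from h import *
c=dict(np.load("top0.npz"));P=cloud(c);im=c["img"].astype(int)
hsv=cv2.cvtColor(c["img"],cv2.COLOR_RGB2HSV)
for n,(u,v) in dict(farcap=(388,274),nearcap=(380,312),mid=(384,295),yel=(340,290),grn=(340,329),pu1=(378,355),pu2=(405,355),ba=(294,300),bb=(301,345),rinse=(298,245),win=(213,302)).items():
    u=int(u/1.5);v=int(v/1.5);W=P[v-4:v+5,u-4:u+5].reshape(-1,3);W=W[np.isfinite(W[:,2])]
    zt=np.percentile(W[:,2],92);k=W[W[:,2]>zt-.006];print(n,zt.round(3),k.mean(0).round(4),len(k))
# rack rect
def rect(mask,z):
    pts=P[mask][:,:2].astype(np.float32);r=cv2.minAreaRect(pts*1000);print(z,np.round(r[0],1),np.round(r[1],1),r[2],len(pts))
v,u=np.mgrid[:384,:512]
X,Y,Z=P[...,0],P[...,1],P[...,2]
box=lambda a,b,cc,d:(u>a/1.5)&(u<b/1.5)&(v>cc/1.5)&(v<d/1.5)
rect(box(355,412,255,338)&(abs(Z-.05)<.008),"rack")
rect(box(180,250,268,338)&(abs(Z-.052)<.008),"reader")
rect(box(485,645,150,312)&(abs(Z-.23)<.006)&(X>0),"cab+door")
d=box(430,565,285,330)&(Z>.20)&(Z<.24)
rect(d,"door")
# dark window
g=c["img"].max(2);m=box(195,232,285,322)&(g<140)
print("window",ray(c,u[m].mean(),v[m].mean(),.06),m.sum())
for nm,b in(("far",(376,392,264,284)),("near",(370,392,303,322))):
    m=box(*b)&(g<55);print(nm,u[m].mean()*1.5,v[m].mean()*1.5,m.sum(),[ray(c,u[m].mean(),v[m].mean(),h).round(4) for h in(.09,.14)])
im=c["img"][150:250,180:300,::-1];cv2.imwrite("pics/rack.png",cv2.resize(im,(720,600),interpolation=cv2.INTER_CUBIC))
s=dict(np.load("side0.npz"));cv2.imwrite("pics/side_crop.png",cv2.resize(s["img"][140:340,170:420,::-1],(750,600),interpolation=cv2.INTER_CUBIC))
E
python3 m.py
```

```text
farcap 0.092 [ 0.6151 -0.009   0.0899] 25
nearcap 0.142 [0.5263 0.0107 0.1402] 24
mid 0.054 [ 0.5714 -0.0028  0.0522] 40
yel 0.133 [0.5762 0.0942 0.1309] 23
grn 0.131 [0.4914 0.0945 0.1287] 30
pu1 0.133 [0.4385 0.0145 0.1304] 27
pu2 0.132 [ 0.4394 -0.0423  0.1307] 27
ba 0.098 [0.5546 0.1931 0.0955] 58
bb 0.099 [0.4589 0.1793 0.0965] 50
rinse 0.158 [0.6656 0.1818 0.1557] 52
win 0.065 [0.5566 0.3732 0.0623] 48
rack [571.    0.9] [ 70.  150.5] 77.87208557128906 822
reader [555.4 376.6] [111.  119.7] 77.17379760742188 1070
cab+door [ 643.3 -313.9] [220.  322.3] 39.12468719482422 4727
door [ 545.6 -236.9] [233.4  49.3] 89.04293823242188 509
window [0.55268342 0.37103862 0.06      ] 75
far 387.27272727272725 274.22727272727275 11 [array([ 0.611, -0.008,  0.09 ]), array([ 0.6047, -0.0067,  0.14  ])]
near 379.75 312.0 6 [array([0.5289, 0.0087, 0.09  ]), array([0.5252, 0.0095, 0.14  ])]
```

View pics/rack.png

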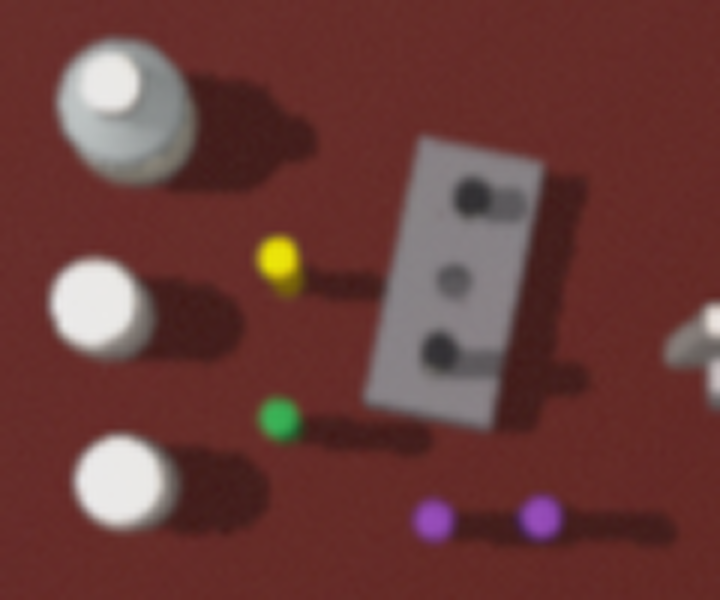

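```bash
cat > d.py <<'E'
from h import *
def door(c,show=True):
    P=cloud(c);X,Y,Z=P[...,0],P[...,1],P[...,2]
    v,u=np.mgrid[:384,:512]
    m=(Z>.22)&(Z<.245)&(Y<-.05)&(Y>-.62)&(X>.3)&(X<.95)
    return P,m,u,v
if __name__=="__main__":
    c=dict(np.load("top0.npz"));P,m,u,v=door(c)
    # side of front line in image (px of 768 img): (492,220)-(562,305)
    U,V=u*1.5,v*1.5
    f=((V-220)*70-(U-492)*85)   # >0 : door side
    cab=m&(f<-300)
    r=cv2.minAreaRect((P[cab][:,:2]*1000).astype(np.float32));print("cab",r,np.round(cv2.boxPoints(r)))
    d=m&(f>600)&(P[...,2]<.234)&(V>290)
    pts=(P[d][:,:2]*1000).astype(np.float32)
    print("door",len(pts),cv2.fitLine(pts,cv2.DIST_HUBER,0,.01,.01).ravel(),cv2.minAreaRect(pts),pts.min(0),pts.max(0), np.nanmedian(P[d][:,2]))
    h=P[...,2];print((h[195:215,290:375][::2,::5]*1000).round()[:, :])
E
python3 d.py
```

```text
cab ((681.7335815429688, -361.0307312011719), (220.16761779785156, 200.79808044433594), 39.06261444091797) [[ 533. -352.]
 [ 660. -508.]
 [ 830. -370.]
 [ 704. -214.]]
door 328 [ 2.1149684e-02  9.9977630e-01  5.3178900e+02 -2.2816988e+02] ((531.8310546875, -230.05419921875), (217.2976531982422, 15.335579872131348), 89.51923370361328) [ 523.7944 -338.6661] [ 539.62573 -121.38701] 0.2242115922168929
[[  2.   1.   2. 187.  -4.   1.  -5.  -0.  -4.  -2.  -8.   4.   1.   6.
   14. 111. 231.]
 [ -3.   4.   6.  -0.  -5.  -1.   1.   1.  -0. -10.  -0.  -4.   6.   5.
    9. 111. 102.]
 [  0.   0.   2.  -1.  -2.  -4.  -3.   3.  -2.  -3.  -3.   0.   4.  12.
    7.  13. 127.]
 [ -7.   8. 227. 221. 226. 225. 222. 227. 225. 224. 219. 226. 222.  13.
    6.  70. 174.]
 [  1. 148. 225. 220. 221. 225. 222. 228. 227. 225. 228. 224. 228. 226.
  218. 223. 231.]
 [ -6. 153. 218. 223. 227. 220. 227. 223. 225. 223. 227. 224. 225. 225.
  224. 223. 224.]
 [ -3. 142. 159. 161. 162. 163. 168. 172. 169. 178. 182. 174. 185. 184.
  192. 196. 211.]
 [ -9.  58.  65.  69.  71.  79.  77.  77.  86.  92.  95.  96.  95. 104.
  105.  -2.   0.]
 [ -4.  -6.  57.  -1.  -5.  -2.  -1.  -0.  -8. -11.  -7.  -6.  -3.  22.
   -1.   7.  -0.]
 [  2.  -5.  51.   5.   3.   4.  -1.   1.  -5.  -0.   2.   0.  -2.  -1.
   -9.  -4.   2.]]
```

Near cap (380,312) has its top at z=0.14, so it is the tall tube, at about (527,10) mm. The crop agrees: its shadow is longer, and the far cap is the short tube. The door is about 0.87 rad open with its hinge at (524,-340). I'll now go to a point in front of it with the fingers closed.

Request:
arm_command --grip '[0,0,0,0,0,0,0,0,0,0,0,0]' --travel '[[20,-59,0],[40,-118,0],[60,-177,0],[80,-236,0],[100,-295,0],[120,-354,0],[140,-413,0],[160,-472,0],[180,-531,0],[200,-590,0],[220,-649,0],[240,-708,0]]' --rot '[[0,0,2],[0,0,4],[0,0,6],[0,0,8],[0,0,10],[0,0,12],[0,0,14],[0,0,16],[0,0,18],[0,0,20],[0,0,21],[0,0,21]]' --force 40

```text
t: 1.6
eef_pos: [0.4746, -0.1309, 0.4044]
tool_rot: [0.03, 3.141, 0.0]
force: [0.4, 0.2, -0.4]
grip_width: 0.001
gripper_force: 0.0
```

Request:
arm_command --grip '[0,0,0,0]' --travel '[[5,-45,-15],[5,-51,-52],[5,-51,-52],[5,-51,-52]]' --rot '[[0,0,0],[0,0,0],[0,0,0],[0,0,0]]'

```text
t: 2.1
eef_pos: [0.4797, -0.1793, 0.3535]
tool_rot: [0.028, 3.141, -0.0]
force: [0.5, -0.2, -0.1]
grip_width: -0.001
gripper_force: 0.0
```

Request:
arm_command --grip '[0,0,0,0,0,0,0,0,0,0,0,0]' --travel '[[20,0,0],[35,0,0],[47,0,0],[61,-1,0],[75,-3,0],[88,-6,0],[101,-10,0],[114,-16,0],[127,-23,0],[138,-30,0],[147,-37,0],[147,-37,0]]' --rot '[[0,0,0],[0,0,0],[0,0,-4],[0,0,-9],[0,0,-14],[0,0,-19],[0,0,-24],[0,0,-29],[0,0,-34],[0,0,-39],[0,0,-43],[0,0,-43]]'

```text
t: 3.6
eef_pos: [0.6274, -0.2165, 0.3537]
tool_rot: [1.175, 2.912, -0.0]
force: [0.5, 1.2, -0.3]
grip_width: -0.001
gripper_force: 0.0
```

```bash
python3 - <<'E'
from h import *
c=cam("side");cv2.imwrite("pics/side1.png",cv2.resize(c["img"][:,:,::-1],(768,576)))
E
```

```text
(no output)
```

View pics/side1.png

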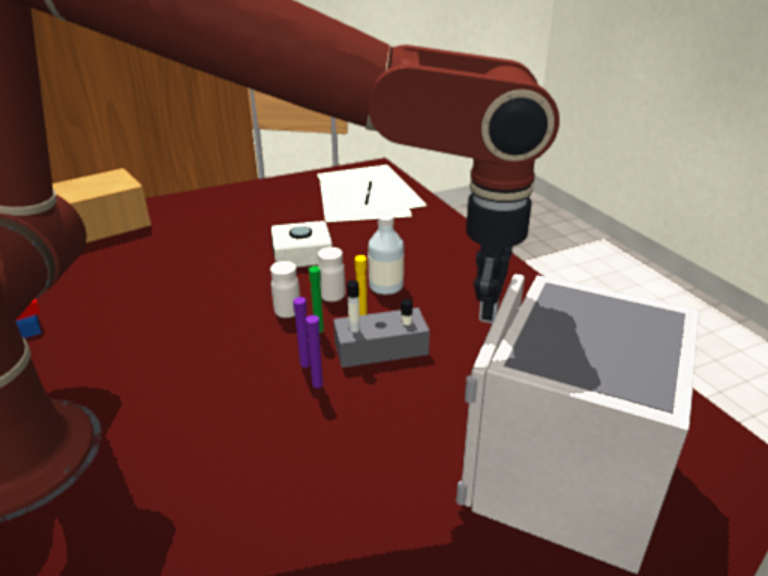

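The door is nearly shut at (495,330), the fingers touch it at (488,310), and the rack is undisturbed. I'll push on slowly through the catch.

Request:
arm_command --grip '[0,0,0,0,0,0,0]' --travel '[[4,-4,0],[7,-7,0],[9,-9,0],[11,-11,0],[13,-13,0],[14,-14,0],[14,-14,0]]' --rot '[[0,0,-2],[0,0,-4],[0,0,-5],[0,0,-6],[0,0,-7],[0,0,-7],[0,0,-7]]'

```text
t: 4.53
eef_pos: [0.6398, -0.2289, 0.3527]
tool_rot: [-1.35, -2.828, -0.004]
force: [-9.3, 9.6, 6.5]
grip_width: -0.003
gripper_force: 0.0
```

Request:
arm_command --grip '[0,0,0]' --travel '[[1,-1,0],[2,-2,0],[2,-2,0]]' --rot '[[0,0,0],[0,0,0],[0,0,0]]'

```text
t: 4.9
eef_pos: [0.6408, -0.2296, 0.3527]
tool_rot: [-1.346, -2.822, -0.006]
force: [-19.7, 16.7, 10.4]
grip_width: -0.001
gripper_force: 0.0
```

```bash
cat > chk.py <<'E'
from h import *
import sys
c=cam("top");P=cloud(c);X,Y,Z=[P[...,i] for i in range(3)]
a=np.deg2rad(39.06);H=np.array([.5237,-.340])
D=P[...,:2]-H;s=D@[np.cos(a),np.sin(a)];n=D@[-np.sin(a),np.cos(a)]
m=(Z>.205)&(Z<.240)&(s>.005)&(s<.225)&(abs(n)<.08)
# outer front edge of all top points, per slice of s
for lo in np.arange(.0,.22,.02):
    k=m&(s>lo)&(s<lo+.02)&(n>-.03)
    if k.sum()>3: print(round(lo+.01,2),np.percentile(n[k],95).round(4),k.sum(),np.median(Z[k]).round(3))
E
python3 chk.py
```

```text
0.01 0.0005 60 0.225
0.03 0.0 79 0.225
0.05 -0.0003 61 0.227
0.07 -0.021 6 0.23
0.09 0.0007 18 0.222
0.11 -0.0131 37 0.228
0.13 0.0252 15 0.233
```

The force rises stiffly to 26 N, well above the catch's 8 N, so the door is on its stop. I'll back off and check that it stays shut.

Request:
arm_command --grip '[0,0,0,0,0,0,40,40,40,40,40,40]' --travel '[[-2,3,0],[-10,12,0],[-30,37,0],[-50,62,20],[-70,100,60],[-85,150,80],[-100,205,80],[-116,241,80],[-116,241,80],[-116,241,60],[-116,241,40],[-116,241,40]]' --rot '[[0,0,0],[0,0,0],[0,0,0],[0,0,0],[0,0,0],[0,0,0],[0,0,0],[0,0,0],[0,0,0],[0,0,0],[0,0,0],[0,0,0]]'

```text
t: 6.45
eef_pos: [0.5261, 0.0075, 0.3887]
tool_rot: [-1.353, -2.828, 0.003]
force: [-0.1, -0.4, -0.0]
grip_width: 0.468
gripper_force: 0.0
```

```bash
python3 chk.py; python3 - <<'E'
from h import *
c=cam("wrist");P=cloud(c);s=manip.sense();print(s["eef_pos"],s["tool_rot"])
g=c["img"].max(2).astype(int)
m=(abs(P[...,2]-.14)<.012)&(np.hypot(P[...,0]-.527,P[...,1]-.0105)<.03)
if m.any():
    v,u=np.nonzero(m);print("cap",P[m].mean(0),np.median(P[m],0),m.sum(),u.mean(),v.mean())
cv2.imwrite("pics/w1.png",c["img"][:,:,::-1])
E
```

```text
0.01 0.0004 57 0.225
0.03 -0.0001 82 0.226
0.05 0.0007 83 0.226
0.07 0.0001 78 0.226
0.09 -0.0 78 0.226
0.11 0.0001 78 0.225
0.13 0.0004 76 0.226
0.15 0.0003 78 0.226
0.17 0.0009 79 0.227
0.19 0.0006 80 0.226
0.21 -0.0001 74 0.226
[0.52671046 0.00763866 0.39166876] [-1.35455720e+00 -2.83270062e+00  9.92670655e-04]
cap [0.52381899 0.00970713 0.13767039] [0.52384364 0.00983503 0.13832437] 581 254.6592082616179 204.96901893287435
```

View pics/w1.png

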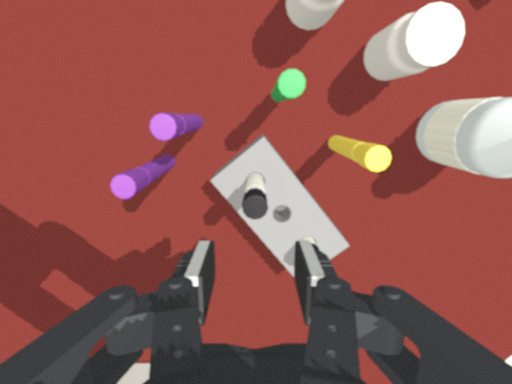

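The door is flush along its whole width (under 1 mm off), so it is shut. The wrist view shows the tall cap at (255,205), the short tube at (308,243), and a clear way down. Grasping now.

Request:
arm_command --grip '[40,40,40,40,40,40,0,0,0,0,0]' --travel '[[-1,2,0],[-1,2,-40],[-1,2,-80],[-1,2,-115],[-1,2,-143],[-1,2,-143],[-1,2,-143],[-1,2,-143],[-1,2,-143],[-1,2,-143],[-1,2,-143]]' --rot '[[0,0,0],[0,0,0],[0,0,0],[0,0,0],[0,0,0],[0,0,0],[0,0,0],[0,0,0],[0,0,0],[0,0,0],[0,0,0]]' --force 35

```text
t: 7.92
eef_pos: [0.5261, 0.0099, 0.2518]
tool_rot: [1.352, 2.833, -0.001]
force: [-3.9, -2.3, 7.1]
grip_width: 0.196
gripper_force: 34.4
```

Opening is 16.7 mm, so it holds the body of the tube. Lifting, then looking at how it hangs and measuring the window.

Request:
arm_command --grip '[0,0,0,0,0,0,0,0]' --travel '[[0,0,10],[0,0,30],[0,0,60],[0,0,95],[0,0,130],[0,0,165],[0,0,185],[0,0,185]]' --rot '[[0,0,0],[0,0,0],[0,0,0],[0,0,0],[0,0,0],[0,0,0],[0,0,0],[0,0,0]]'

```text
t: 8.93
eef_pos: [0.5259, 0.0104, 0.4368]
tool_rot: [1.352, 2.832, 0.003]
force: [0.1, -1.5, -1.1]
grip_width: 0.192
gripper_force: 34.0
```

```bash
cat > win.py <<'E'
from h import *
c=cam("top");g=c["img"].max(2)
o=cv2.resize(c["img"][165:240,105:180],None,fx=8,fy=8,interpolation=cv2.INTER_CUBIC)
gg=o.max(2);m=((gg<140)*255).astype(np.uint8)
for k in cv2.findContours(m,0,2)[0]:
    if cv2.contourArea(k)>3000:
        (x,y),ax,an=cv2.fitEllipse(k);u=(x+.5)/8-.5+105;v=(y+.5)/8-.5+165
        p=ray(c,u,v,.058);print("win",p,ax,u*1.5,v*1.5)
s=cam("side");cv2.imwrite("pics/side2.png",cv2.resize(s["img"][60:280,150:400,::-1],(682,600)))
E
python3 win.py
```

```text
win [0.54111721 0.37033577 0.058     ] (704.0176391601562, 1031.4052734375) 215.2548065185547 308.052921295166
```

View pics/side2.png

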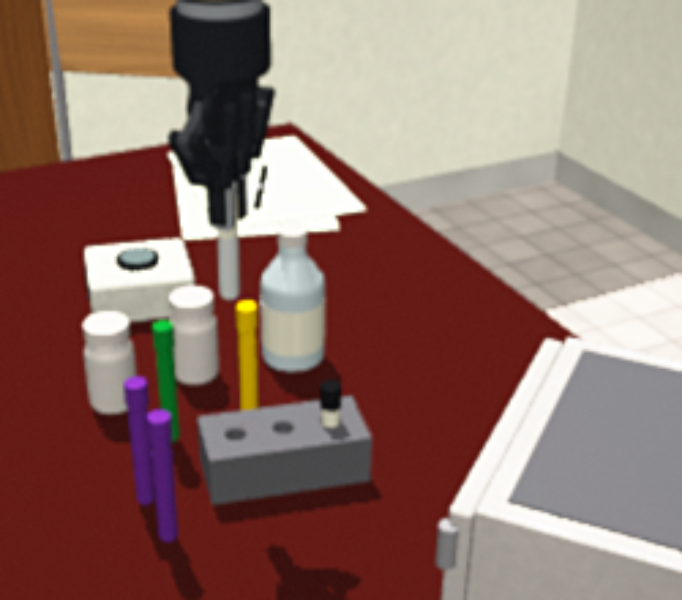

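The tube hangs upright (foot at (229,298) in the crop), the short tube is still in the rack, and the door is shut. My ellipse fit caught the desk instead of the window, so I'll redo it inside the reader box and cross-check with the side view.

```bash
cat > win2.py <<'E'
from h import *
def fit(c,x0,x1,y0,y1,thr):
    o=cv2.resize(c["img"][y0:y1,x0:x1],None,fx=8,fy=8,interpolation=cv2.INTER_CUBIC)
    m=((o.max(2)<thr)*255).astype(np.uint8)
    k=max(cv2.findContours(m,0,2)[0],key=cv2.contourArea)
    (x,y),ax,an=cv2.fitEllipse(k);return (x+.5)/8-.5+x0,(y+.5)/8-.5+y0,np.array(ax)/8
for n,b in(("top",(130,155,188,215)),("side",(187,214,146,164))):
    c=dict(np.load(n+"0.npz"))
    for thr in(100,130,160):
        u,v,ax=fit(c,*b,thr);print(n,thr,u,v,ax.round(1),ray(c,u,v,.059).round(4))
c=dict(np.load("top0.npz"));P=cloud(c)
m=(P[...,2]>.056)&(P[...,2]<.08);m[:188]=0;m[215:]=0;m[:,:128]=0;m[:,157:]=0
print(m.sum(),P[m].mean(0),cv2.minEnclosingCircle((P[m][:,:2]*1000).astype(np.float32)))
E
python3 win2.py
```

```text
top 100 144.06921672821045 201.63081169128418 [ 9.1 11.4] [0.5534 0.3685 0.059 ]
top 130 141.88043880462646 201.38362789154053 [13.2 14.2] [0.5543 0.3757 0.059 ]
top 160 142.05897521972656 201.44829654693604 [14.9 15.8] [0.554  0.3751 0.059 ]
side 100 196.26952838897705 146.28885382413864 [ 2.9 48.6] [0.5589 0.4352 0.059 ]
side 130 186.00655555725098 147.21391904354095 [ 3.3 71.5] [0.5261 0.4433 0.059 ]
side 160 186.6352024078369 147.2977728843689 [ 3.5 69.9] [0.5277 0.4418 0.059 ]
201 [0.55592426 0.37462129 0.05967746] ((556.356689453125, 375.010009765625), 61.28520202636719)
```

Request:
arm_command --grip '[0,0,0,0,0,0,0,0,0,0,0,0]' --travel '[[1,15,0],[3,40,0],[6,75,0],[9,115,0],[12,155,0],[16,195,0],[19,235,0],[22,275,0],[25,310,0],[27,340,0],[28,360,0],[28,360,0]]' --rot '[[0,0,0],[0,0,0],[0,0,0],[0,0,0],[0,0,0],[0,0,0],[0,0,0],[0,0,0],[0,0,0],[0,0,0],[0,0,0],[0,0,0]]'

```text
t: 10.52
eef_pos: [0.5532, 0.3715, 0.4334]
tool_rot: [-1.351, -2.835, 0.003]
force: [0.1, -0.1, -0.3]
grip_width: 0.189
gripper_force: 34.0
```

Collar fit: window centre is about (554,375) mm. I'll lower to roughly 30 mm above it, then measure the foot.

Request:
arm_command --grip '[0,0,0,0,0,0]' --travel '[[0,2,-20],[0,3,-45],[0,4,-70],[0,4,-90],[0,4,-105],[0,4,-105]]' --rot '[[0,0,0],[0,0,0],[0,0,0],[0,0,0],[0,0,0],[0,0,0]]'

```text
t: 11.28
eef_pos: [0.5533, 0.3738, 0.3278]
tool_rot: [-1.354, -2.833, 0.004]
force: [0.6, -0.1, -0.2]
grip_width: 0.191
gripper_force: 34.0
```

```bash
python3 - <<'E'
from h import *
s=manip.sense();print(s["eef_pos"],s["tool_rot"])
for n in("side","wrist"):
    c=cam(n);np.savez(n+"3.npz",**c)
    R_=c["rotation"];q=R_.T@(np.array([.554,.375,.06])-c["origin"]);w=np.array([q[0]/q[2]*c["fx"]+c["cx"],q[1]/q[2]*c["fy"]+c["cy"]])
    q=R_.T@(np.array([.554,.375,.09])-c["origin"]);f=np.array([q[0]/q[2]*c["fx"]+c["cx"],q[1]/q[2]*c["fy"]+c["cy"]])
    print(n,"pred window px",w,"pred foot px",f)
    if n=="side":
        x,y=w.astype(int);x0,y0=x-40,y-55;cr=c["img"][y0:y0+80,x0:x0+80];print(x0,y0)
        a=cv2.resize(cr[:,:,::-1],(480,480),interpolation=cv2.INTER_NEAREST)
    else: b=cv2.resize(c["img"][:,:,::-1],(320,240))
o=np.zeros((480,800,3),np.uint8);o[:,:480]=a;o[:240,480:]=b;cv2.imwrite("pics/c3.png",o)
E
```

```text
[0.55330847 0.37377862 0.32780738] [-1.35353171 -2.83311009  0.00375473]
side pred window px [200.61880839 153.71365388] pred foot px [199.87650355 145.22764343]
160 98
wrist pred window px [255.87520262 201.41646428] pred foot px [256.09028395 213.33913576]
```

View pics/c3.png

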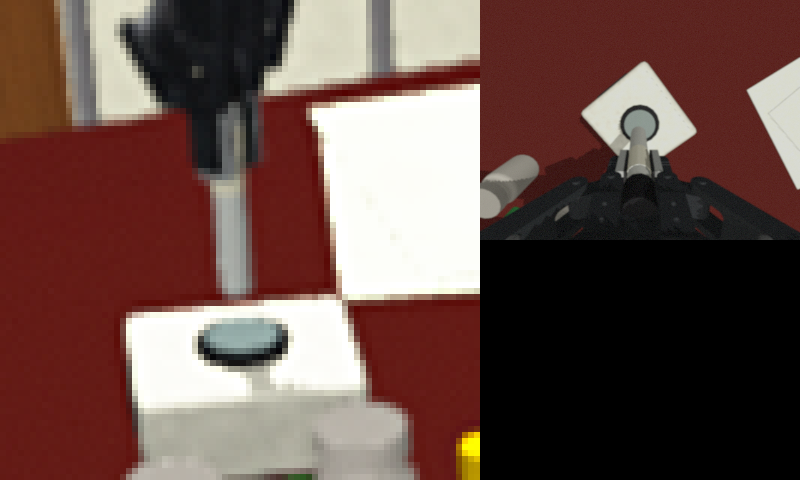

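The side crop shows the foot at (236,295), just above and slightly left of the glass centre (244,337). The wrist view agrees that the tube is over the window. I'll measure the tube axis and foot more finely.

```bash
python3 - <<'E'
from h import *
c=dict(np.load("side3.npz"));g=cv2.cvtColor(c["img"],cv2.COLOR_RGB2HSV)[:,:,1].astype(int)
for v in range(128,152): print(v,g[v,192:208].tolist())
def pr(p):
    q=c["rotation"].T@(np.array(p)-c["origin"]);return (q[:2]/q[2]*c["fx"]+[c["cx"],c["cy"]]).round(2)
for z in(.085,.09,.12,.15): print(z,pr([.5533,.3745,z]),pr([.554,.375,z]))
w=dict(np.load("wrist3.npz"));i=cv2.resize(w["img"][150:260,200:310,::-1],(600,600),interpolation=cv2.INTER_CUBIC);cv2.imwrite("pics/w3.png",i)
E
```

```text
128 [198, 162, 106, 34, 23, 22, 28, 32, 67, 153, 206, 202, 206, 206, 201, 201]
129 [208, 213, 174, 47, 33, 35, 34, 33, 63, 150, 207, 207, 199, 198, 196, 197]
130 [204, 216, 189, 55, 25, 22, 23, 19, 44, 144, 206, 199, 204, 201, 196, 201]
131 [197, 213, 195, 63, 10, 9, 9, 8, 25, 128, 204, 201, 198, 198, 199, 199]
132 [204, 209, 201, 79, 13, 9, 8, 10, 20, 121, 209, 201, 201, 199, 199, 201]
133 [203, 216, 208, 99, 13, 6, 9, 8, 12, 105, 206, 211, 204, 196, 199, 197]
134 [199, 204, 206, 105, 15, 9, 9, 10, 8, 90, 203, 207, 199, 197, 194, 201]
135 [199, 204, 206, 109, 13, 9, 8, 8, 11, 81, 203, 207, 199, 201, 199, 203]
136 [203, 203, 208, 123, 14, 9, 8, 9, 9, 80, 194, 216, 204, 197, 199, 201]
137 [199, 203, 213, 143, 17, 7, 9, 8, 11, 70, 190, 209, 199, 194, 199, 198]
138 [203, 199, 213, 153, 16, 7, 9, 8, 9, 65, 187, 211, 197, 204, 203, 202]
139 [201, 199, 216, 167, 18, 7, 9, 9, 9, 61, 179, 209, 204, 202, 193, 197]
140 [199, 201, 219, 180, 16, 9, 9, 8, 9, 47, 167, 203, 202, 201, 201, 199]
141 [199, 201, 216, 172, 15, 9, 7, 6, 7, 45, 158, 202, 204, 199, 199, 206]
142 [197, 199, 214, 178, 28, 10, 7, 8, 7, 44, 158, 208, 200, 204, 204, 201]
143 [193, 203, 213, 193, 52, 9, 7, 8, 7, 41, 151, 206, 204, 199, 204, 199]
144 [204, 199, 206, 192, 65, 13, 9, 9, 7, 28, 133, 204, 201, 203, 201, 201]
145 [204, 197, 209, 196, 86, 11, 7, 7, 13, 21, 124, 208, 207, 208, 206, 204]
146 [199, 206, 208, 215, 132, 28, 8, 11, 9, 59, 166, 225, 230, 228, 236, 227]
147 [220, 218, 233, 238, 227, 115, 62, 58, 90, 151, 199, 178, 139, 130, 132, 122]
148 [169, 161, 138, 132, 138, 134, 118, 100, 88, 84, 61, 46, 21, 16, 18, 15]
149 [46, 39, 20, 16, 19, 19, 18, 15, 12, 12, 10, 5, 0, 0, 0, 0]
150 [4, 2, 0, 0, 1, 7, 7, 8, 7, 8, 9, 14, 11, 10, 2, 1]
151 [0, 0, 11, 17, 16, 15, 16, 18, 23, 23, 22, 23, 14, 17, 25, 12]
0.085 [199.84 146.76] [200.   146.66]
0.09 [199.72 145.33] [199.88 145.23]
0.12 [198.95 136.63] [199.12 136.53]
0.15 [198.17 127.71] [198.34 127.62]
```

View pics/w3.png

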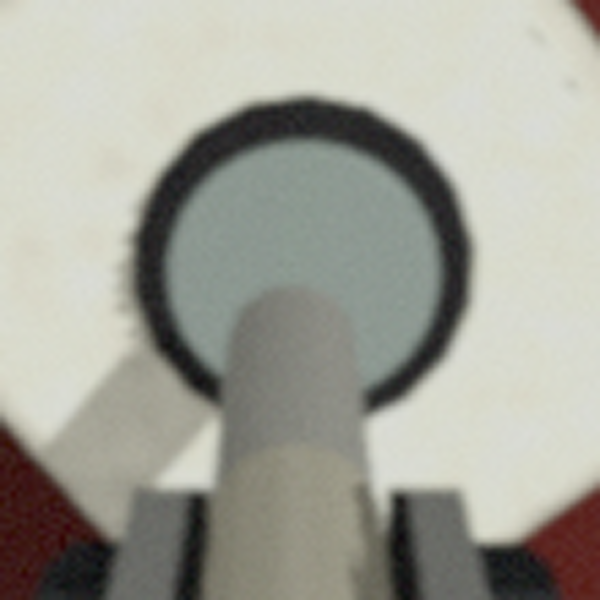

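Views disagree by 2 to 3 mm at most, within calibration error. I'll lower 19 mm with a small shift.

Request:
arm_command --grip '[0,0,0,0,0,0]' --travel '[[0.5,2,-6],[0.5,2,-12],[0.5,2,-17],[0.5,2,-19],[0.5,2,-19],[0.5,2,-19]]' --rot '[[0,0,0],[0,0,0],[0,0,0],[0,0,0],[0,0,0],[0,0,0]]'

```text
t: 12.12
eef_pos: [0.5542, 0.3763, 0.3109]
tool_rot: [1.354, 2.835, 0.0]
force: [-0.2, 0.3, -1.5]
grip_width: 0.188
gripper_force: 34.0
```

```bash
python3 - <<'E'
from h import *
s=manip.sense();print(s["eef_pos"],s["tool_rot"],np.abs(s["qd"]).max(),s["force"])
a=cv2.resize(cam("side")["img"][110:170,170:230,::-1],(400,400),interpolation=cv2.INTER_CUBIC)
b=cv2.resize(cam("wrist")["img"][150:260,200:310,::-1],(400,400),interpolation=cv2.INTER_CUBIC)
cv2.imwrite("pics/c4.png",np.hstack([a,b]))
E
python3 chk.py
```

```text
[0.55416718 0.37630472 0.31094168] [1.35358536e+00 2.83476378e+00 4.85549053e-04] 0.0021335891029843177 [-0.17792709  0.31506059 -1.47289136]
0.01 0.0003 59 0.225
0.03 -0.0002 80 0.225
0.05 0.0006 80 0.226
0.07 0.0007 80 0.226
0.09 -0.0004 76 0.226
0.11 -0.0 79 0.226
0.13 0.0007 79 0.225
0.15 -0.0 77 0.226
0.17 0.0003 76 0.226
0.19 0.0002 79 0.227
0.21 0.0005 75 0.225
```

View pics/c4.png

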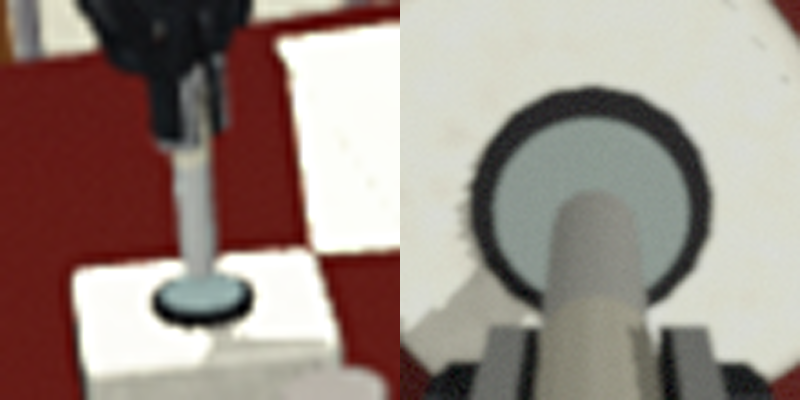

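The side crop puts the foot (200,279) over the glass (202,296), about 10 to 14 mm up. The wrist crop centres it to within about 2 mm, and the door is still flush. I'll make one last small trim and let it settle.

Request:
arm_command --grip '[0,0,0,0,0,0]' --travel '[[-1,1,-1.5],[-1,1,-1.5],[-1,1,-1.5],[-1,1,-1.5],[-1,1,-1.5],[-1,1,-1.5]]' --rot '[[0,0,0],[0,0,0],[0,0,0],[0,0,0],[0,0,0],[0,0,0]]'

```text
t: 13.02
eef_pos: [0.5531, 0.3773, 0.3092]
tool_rot: [1.354, 2.835, -0.0]
force: [-0.3, 0.3, -0.7]
grip_width: 0.189
gripper_force: 34.0
```

```bash
python3 -c "
from station import manip
s=manip.sense();print(s['eef_pos'],s['force'],abs(s['qd']).max() if hasattr(s['qd'],'max') else s['qd'])
print(manip.close_job())"
```

```text
[0.5530918  0.37728188 0.30919779] [-0.27927313  0.33720491 -0.72340217] 0.0011860621410470576
the job is handed in; nothing more can be done
None
```

I handed the job in at 13 s with the door shut on its catch (flush to within 1 mm) and the tall tube held still and upright about 1 cm above the middle of the reader's glass; height and centring were measured to about 2–3 mm.

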